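# Seal the unmarked bowl with the spring stamp

## Robot

A 6-joint arm with a two-finger parallel gripper is mounted at the origin on the work surface. World frame = base frame: x ahead of the robot, y to its left, z up, the work surface at z = 0. Lengths are in mm, angles in degrees, forces in N, time in s.
With the tool pointing down it reaches from about 250 to 800 mm from the base axis. Payload 3.9 kg.
Tool frame: the origin (TCP) lies midway between the tips of the shut fingers; the grasp point (between the pads) lies 19 mm behind it; z points along the fingers, y is the line along which they close (so a half turn about z gives the same grasp; the last joint's range is limited). The gripper opens to 85 mm and grips with 20 to 120 N. Pads are 22 mm wide; open, the fingers measure 114 mm over their backs; the gripper's body (76 mm by 85 mm) begins 54 mm behind the grasp point. The pads swing forward as they close: fully open they stand 13 mm farther back than shut.
Start: joints at [-77.063, 14.897, -7.913, 67.191, 0, 90], TCP at [117.536, -511.664, 231.304] pointing down, gripper open.
Joint ranges: [-159.42, 159.42], [-47.68, 98.78], [-73.54, 78.23], [-108.79, 121.32], [-90, 84.71], [-180, 180]. Speed limits (degrees/s): [147.25, 147.25, 180, 180, 180, 180].

## Interface

Orientations are given as a 3x3 rotation matrix whose columns are the frame's x, y, z axes.
In Python, from bench import observe, grab_frame, finish_job, silhouettes, pinpoint gives the robot as it stands.
- The arm moves only by the shell command python3 -m crank 'ROWS' [FORCE]. ROWS is JSON, a list of rows, each a list of 7 numbers: the turn, a rotation vector about the tool's x, y, z in units of 5 degrees (1.0 is 5 degrees), then the shift along the tool's x, y, z in units of 50 mm (1.0 is 50 mm), then the opening, from -1 (shut) to 1 (fully open). In form: [[rx, ry, rz, dx, dy, dz, gripper], ...]. A call has 1 to 20 rows; each row shifts and turns the commanded pose from where the row before left it, along the tool's axes as they then stand; what a row does not reach is not made up. A row lasts 1/8 s, in which the tool goes at most 62.5 mm and 10.7 degrees, less where a joint would pass 70% of its speed; a pose out of reach is approached as far as the arm can. A call is refused whole if a number of a shift passes 1 or a number of a turn 1, either way. A call with a gripper value outside its range is refused whole. The fingers move at their own pace and stop on an object; FORCE is the grip in N (left out, the last holds). Time passes only in rows, so rows that do not move let the fingers close. It gives the time, the measured TCP pose, the force, the opening and the grip force at its end, in the units of the state.
- observe(): the state, without advancing time (a new reading comes with each control period).
- grab_frame(name): name is "side" or "top"; returns a dict with "color" (480x640x3 uint8, blue, green, red), "z_map" (480x640 float32, mm along the optical axis (not along the pixel's ray), 0 where there is no reading), "fx", "fy", "cx", "cy" (pixels), "eye" and "attitude" of the camera in the world. Camera axes: x right, y down, z forward; pixel columns grow to the right and rows downward; lengths in mm; the calibration is good to about 2 mm. A picture is of the moment at which its call begins.
- finish_job(): hands the job in; it is judged then, once.
Trained networks look in a picture, given as the dict that the camera call returned (one of the last four; its "shot" number tells which), for a name from the list of things; names that differ only in an ending like _2 or _b are one class to them, and where a whole thing is asked for, a point or a joint stands for the part that bears it (a point fixed in the world has none). Each returns a list of dicts, best first, with "p" (0 to 1); they miss things now and then, are a little off and sometimes report something else, mostly with a low value. They report only what shows in the picture. A call takes as long as a camera call. They do not tell look-alikes from the thing itself.
- silhouettes(picture, thing): "mask" (480x640 bool, what is visible of it).
- pinpoint(picture, thing): "at" ([x, y, z] in mm, in the coordinates of the camera as it stood for that picture, good to about 4 mm: a listed point, or the origin of a listed thing).
The state is a dict: "t": time; "joints": joint angles; "qd": joint speeds; "tau": joint torques, N m; "eef_pos": TCP position; "ee_rot": TCP orientation; "wrist_force": force on the tool from outside, world axes, zero at the start; "torque": the same for the moment, N m; "gripper_width": finger opening in mm; "grip_force": force on a finger pad.
Only numpy, scipy, OpenCV 4.12 (cv2) and the standard library are available. Lean on these libraries where they do the work, as an engineer would, in place of code of your own. Each camera call takes 0.05 s, during which the arm holds its last target. There are 200 camera calls.

## Task

Two of the three upturned black bowls on the sprung board already carry the orange seal on their foot; the third does not. Stand the blue stamp upright in the middle of that plain bowl's foot and let go of it so that it sits square, then gently push its orange head fully home to its stop, without bottoming out the board, and hold it there for half a second. Then stand the stamp back upright on its cork pad with its whole base on the pad; keep it off the two sealed bowls, leave all three bowls where they stand and do not knock over the ink jar.

Things in the scene. Friction and masses are not known exactly. Their poses are not given: they have to be found in the camera images.
- stamp: self-inking stamp, blue upright round barrel: base disc 40 mm diameter and 8 mm high, above it a barrel of 32 mm diameter up to 55 mm, then the 12 mm diameter stem and the orange head (30 mm diameter, 68 to 80 mm above the base when up). About 0.26 kg. Origin: centre of the underside; z up its axis. It starts on the pad. Grip it by the barrel, from above with the head between the fingers
- head_top (a point): centre of the flat top of the stamp's orange head, 80 mm above the stamp's underside when up, 68 mm when fully pressed; z along the stamp's axis
- stamp_head (a joint): travel of the stamp's head: 0 = up, 0.012 m = fully home on its stop. A spring returns it: about 3 N to start it moving and 10 N to hold it on its stop
- bowl_blank: the black bowl without a seal, upside down on the board: rim 96 mm diameter below, flat foot 64 mm diameter on top, 50 mm high, about 0.16 kg. Origin: centre of the rim plane (underside), z up; the foot is 50 mm above the origin
- bowl_marked_a: a like bowl that already carries the seal, an orange ring of 26 mm with a dot, on the middle of its foot; same size and origin
- bowl_marked_b: the other bowl that already carries the orange seal; same size and origin
- ware_board (a joint): sinking of the sprung wooden board (125 x 365 mm, top 55 mm above the table at rest) on which the three bowls stand 120 mm apart: 0 = up, 0.024 m = bottomed. It sinks straight down under load, roughly 1 mm for each 1.2 N pressed on the bowls after the first newton or two, and springs back
- pad: fixed cork pad 130 x 130 mm, 8 mm thick, the stamp's place; origin: centre of its underside, its top is 8 mm above
- ink_jar: small closed ink jar, 48 mm diameter, 55 mm high, standing beyond the pad; a bystander; origin: centre of its underside
- brush: brush 190 mm long lying between the robot and the board; a bystander; its x axis runs along it
Things that resemble listed ones, but are neither listed nor needed, are in the scene too. Leave any red look-alike of the bowl_blank alone. Leave any green look-alike of the bowl_marked_a alone.

How it is judged (in metres and radians):
On the way, in this order (a step that is already met when the one before it is completed fails the run):
1. the stamp stands by itself upright in the middle of the plain bowl's foot (within 9 mm), untouched, its head up (horizontal distance between stamp and bowl_blank below 0.009 m and z of stamp in the frame of bowl_blank between 0.046 and 0.054 m and angle between stamp's own z axis and vertical below 0.06 rad and contact force between each of the arm, the fingers and stamp below 0.1 N and value of joint stamp_head below 0.002 m), for 0.2 s.
2. the head is pushed home to its stop (within 1.5 mm), the stamp still square in the middle of the foot (value of joint stamp_head above 0.0105 m and horizontal distance between stamp and bowl_blank below 0.011 m and z of stamp in the frame of bowl_blank between 0.046 and 0.054 m and angle between stamp's own z axis and vertical below 0.08 rad), for 0.4 s.
At the end, for the whole second after the job is handed in: The stamp stands upright (within 0.06 rad) and at rest on the cork pad with its whole base on it (2 mm allowed) and its head up; all three bowls stand upside down within 15 mm of where they were (z of stamp in the frame of pad between 0.005 and 0.012 m and x of stamp in the frame of pad between -0.047 and 0.047 m and y of stamp in the frame of pad between -0.047 and 0.047 m and angle between each of stamp, bowl_blank, bowl_marked_a, bowl_marked_b's own z axis and vertical below 0.06 rad and linear speed of stamp below 0.02 m/s and value of joint stamp_head below 0.002 m and distance of each of bowl_blank, bowl_marked_a, bowl_marked_b from where it was at the start of the episode below 0.015 m); the robot touches nothing.
It fails at once if an already marked bowl is touched with the stamp (contact force between stamp and bowl_marked_a above 2 N or contact force between stamp and bowl_marked_b above 2 N).
It fails at once if the stamp bears on the plain bowl with more than 32 N (contact force between stamp and bowl_blank above 32 N).
It fails at once if the sprung board is bottomed out (sunk more than 23 mm) (value of joint ware_board above 0.023 m).
It fails at once if the ink jar is knocked over (angle between ink_jar's own z axis and vertical above 0.5 rad).
It also fails if it takes over 67 s, if anything falls off the work surface, if the arm or the gripper's body presses on something with over 40 N, if the wrist force passes 120 N, or if a joint passes its speed limit or range.

## Working session

There is one attempt and no reset: what is moved stays moved. The work goes in short steps, Python scripts to look and compute and a shell command to move; the robot and the scene stay as the last step left them, time stands still between calls to the robot, and variables do not carry over. Pictures are saved under pics/ and viewed, at most 12 in all, crops included, and the job is handed in when it is done.

```bash
mkdir -p pics; cat > h.py <<'E'
import numpy as np,cv2
from bench import *
def world(f,p): return np.array(f["attitude"])@np.array(p)+np.array(f["eye"])
def cloud(f):
    z=f["z_map"];v,u=np.mgrid[:480,:640]
    P=np.stack([(u-f["cx"])/f["fx"]*z,(v-f["cy"])/f["fy"]*z,z],-1)
    return P@np.array(f["attitude"]).T+np.array(f["eye"])
E
python3 - <<'E'
from h import *
o=observe();print(o["t"],o["eef_pos"],o["ee_rot"])
ims=[]
for n in("top","side"):
    f=grab_frame(n);C=cloud(f);ims.append(f["color"])
    print(n,f["eye"],np.round(f["attitude"],3).tolist(),f["fx"])
    for t in("stamp","head_top","bowl_blank","bowl_marked_a","pad","ink_jar","brush"):
        a=[(round(d["p"],2),np.round(world(f,d["at"])).tolist()) for d in pinpoint(f,t) if d["p"]>.2]
        print(t,a)
        if t in("stamp","bowl_blank","bowl_marked_a","pad"):
          for d in silhouettes(f,t):
            if d["p"]>.2:
                m=d["mask"];ys,xs=np.where(m);print("   sil",round(d["p"],2),xs.min(),xs.max(),ys.min(),ys.max(),m.sum(),np.round(np.median(C[m],0)))
    cv2.imwrite(f"pics/{n}.png",f["color"])
E
```

```text
0.0 [ 117.38211606 -511.00339675  230.4669575 ] [[ 9.74612919e-01  2.23896099e-01 -4.40824856e-04]
 [ 2.23896533e-01 -9.74611072e-01  1.89763526e-03]
 [-4.75965209e-06 -1.94815900e-03 -9.99998102e-01]]
top [ 433.22647244  -41.88946954 1001.71561481] [[-0.002, -0.99, 0.142], [-1.0, 0.004, 0.009], [-0.01, -0.142, -0.99]] 434.6918105784337
stamp [(0.81, [453.0, -235.0, 7.0])]
   sil 0.78 394 415 277 294 310 [ 454. -226.   81.]
   sil 0.71 220 263 228 270 1424 [528. 116. 101.]
head_top [(0.61, [453.0, -235.0, 85.0])]
bowl_blank [(0.96, [362.0, 120.0, -1.0]), (0.95, [534.0, 131.0, 52.0])]
   sil 0.64 220 263 228 271 1516 [529. 117.  99.]
   sil 0.6 224 265 307 349 1405 [364. 116.  46.]
bowl_marked_a [(0.96, [514.0, 7.0, 59.0]), (0.94, [737.0, -54.0, -0.0]), (0.73, [539.0, 242.0, 53.0])]
   sil 0.89 274 317 237 280 1528 [509.   2.  99.]
   sil 0.68 166 209 225 267 1447 [536. 232. 101.]
   sil 0.6 302 341 147 185 1218 [725. -53.  44.]
   sil 0.49 377 451 245 319 3025 [ 465. -267.    7.]
pad [(0.95, [458.0, -259.0, 1.0])]
   sil 0.64 377 451 246 319 2969 [ 467. -267.    7.]
ink_jar [(0.93, [
[... 274 characters left out ...]
220.   44.]
head_top [(0.6, [457.0, -235.0, 85.0]), (0.58, [455.0, -230.0, 6.0])]
bowl_blank [(0.93, [360.0, 121.0, 1.0]), (0.73, [536.0, 120.0, 57.0])]
   sil 0.8 407 467 309 365 2669 [365. 149.  33.]
   sil 0.67 298 359 278 332 2500 [529. 149.  90.]
bowl_marked_a [(0.95, [513.0, 9.0, 52.0]), (0.94, [542.0, 240.0, 56.0]), (0.62, [739.0, -56.0, -4.0])]
   sil 0.82 318 371 241 288 1802 [508.  31.  90.]
   sil 0.71 201 251 248 292 1780 [732. -26.  31.]
   sil 0.57 284 352 325 390 3512 [540. 269.  89.]
pad [(0.62, [464.0, -266.0, -3.0]), (0.3, [459.0, -234.0, 86.0])]
   sil 0.72 332 408 210 249 1465 [ 475. -245.    5.]
ink_jar [(0.56, [699.0, -277.0, -3.0])]
brush [(0.59, [357.0, -93.0, -5.0])]
```

View pics/top.png

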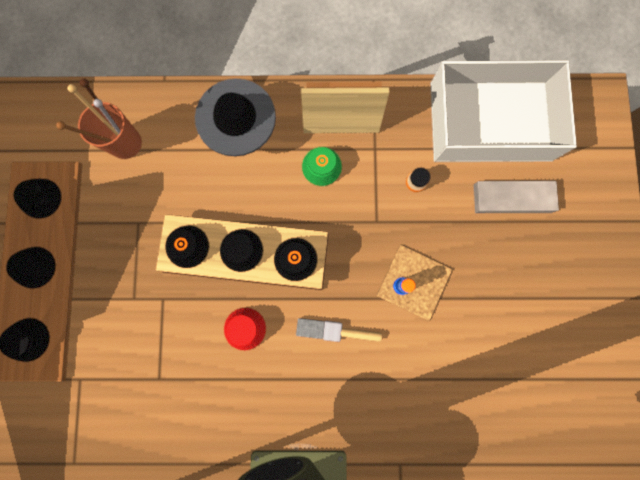

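View pics/side.png

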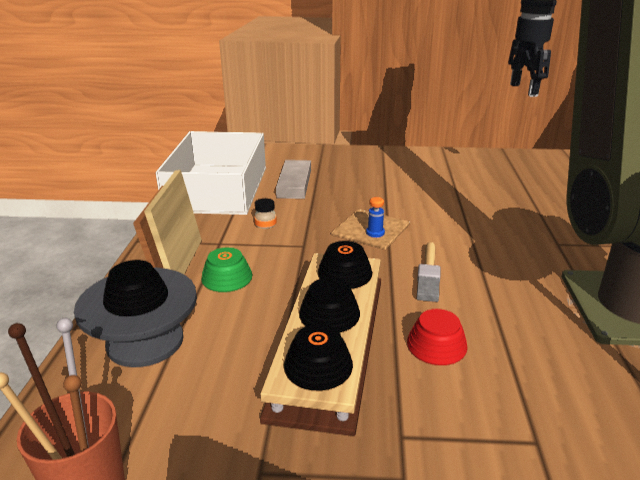

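The plain bowl candidates in the top picture:
- Board, middle bowl at (241,250), with no seal. It stands on the sprung board between the sealed bowls at (187,246) and (295,258), so it fits.
- Bowl on the wheel at (235,114) and the shelf bowls at left, (30,265) and neighbours. These are not on the board.
- Red bowl at (245,328) and green bowl at (322,167). These are look-alikes to leave alone.

I'll confirm with a crop and measure precisely.

```bash
python3 - <<'E'
from h import *
for n in("top","side"):
    f=grab_frame(n);C=cloud(f);b=f["color"].astype(int)
    orange=(b[...,2]>180)&(b[...,0]<90)&(b[...,1]>60)&(b[...,1]<170)
    blue=(b[...,0]>b[...,2]+60)&(b[...,0]>110)
    for nm,x,y in(("blank",527,118),("mA",511,2),("mB",538,233)):
        r=np.hypot(C[...,0]-x,C[...,1]-y)<48
        zt=np.percentile(C[r&(C[...,2]>95)][:,2],70)
        for lo in (zt-4,):
            m=(r&(C[...,2]>lo)).astype(np.uint8);p=C[m>0]
            c,rad=cv2.minEnclosingCircle(p[:,:2].astype(np.float32));print(n,nm,"z",round(zt,1),"mean",p[:,:2].mean(0).round(1),"circ",np.round(c,1),round(rad,1))
        s=orange&r
        if s.sum()>5:print("   seal",np.median(C[s],0).round(1),s.sum())
    r=np.hypot(C[...,0]-455,C[...,1]+230)<45
    m=r&(C[...,2]>72)
    p=C[m];print(n,"head z",np.percentile(p[:,2],[50,90]).round(1),"mean",p.mean(0).round(1),m.sum())
    m=r&(C[...,2]>25)&(C[...,2]<60);print("barrel",C[m].mean(0).round(1),m.sum())
    m=r&(C[...,2]>0)&(C[...,2]<12);print("pad z",np.median(C[m][:,2]))
    m=(np.hypot(C[...,0]-465,C[...,1]+262)<110)&(C[...,2]>4.5)&(C[...,2]<14)
    q=cv2.minAreaRect(C[m][:,:2].astype(np.float32));print("padrect",q)
    if n=="top":cv2.imwrite("pics/crop.png",cv2.resize(f["color"][205:330,150:470],None,fx=2.5,fy=2.5,interpolation=2))
E
```

```text
top blank z 104.7 mean [532.4 123.5] circ [532.3 123.5] 32.2
top mA z 104.9 mean [512.6   5.3] circ [512.8   5.1] 31.9
   seal [511.9   6.  104.1] 110
top mB z 104.8 mean [540.9 241.7] circ [541. 242.] 32.3
   seal [540.  242.1 104.7] 97
top head z [86.9 89.6] mean [ 455.2 -232.    86.8] 163
barrel [ 453.9 -221.2   47. ] 51
pad z 7.352810012217731
padrect ((468.5250549316406, -247.13336181640625), (183.253662109375, 154.87095642089844), 71.05579376220703)
side blank z 103.3 mean [532.8 128.1] circ [531.8 124.9] 33.8
side mA z 103.1 mean [512.8   9.8] circ [512.3   5.8] 34.3
   seal [512.6   7.  103. ] 57
side mB z 103.6 mean [541.3 246.3] circ [542.5 244.3] 33.9
   seal [541.4 242.8 103.6] 119
side head z [83.5 85.9] mean [ 455.5 -225.2   82.1] 122
barrel [ 456.1 -220.9   43.8] 242
pad z 5.549233713289254
padrect ((464.2597961425781, -258.9718933105469), (132.433837890625, 130.11434936523438), 63.80528259277344)
```

View pics/crop.png

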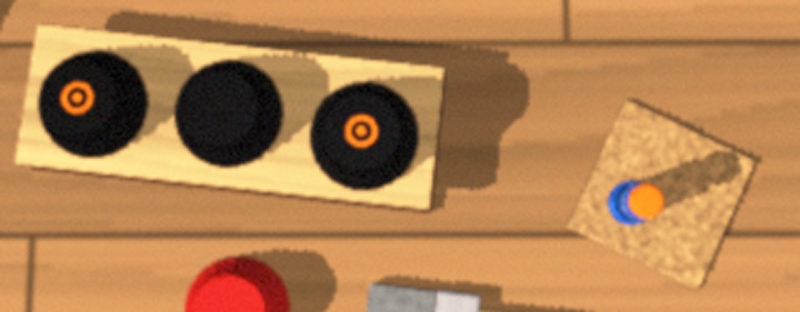

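```bash
python3 -m crank '[[0,0,-1,0,0,0,1],[0,0,-1,0,0,0,1],[0,0,-1,0,0,0,1],[0,0,-1,0,0,0,1],[0,0,-1,0,0,0,1],[0,0,-1,0,0,0,1],[0,0,-1,0,0,0,1],[0,0,-1,0,0,0,1],[0,0,-1,0,0,0,1],[0,0,-1,0,0,0,1],[0,0,-1,0,0,0,1],[0,0,-1,0,0,0,1],[0,0,-1,0,0,0,1],[0,0,-1,0,0,0,1],[0,0,-1,0,0,0,1],[0,0,-0.41,0,0,0,1],[0,0,0,0,0,0,1]]'; python3 -c "
from h import *
o=observe();print(o['eef_pos'],o['ee_rot'].round(3) if hasattr(o['ee_rot'],'round') else o['ee_rot'],o['joints'])"
```

```text
t: 3.42
eef_pos: [117.5, -511.7, 231.3]
ee_rot: [[0.001, 1.0, -0.0], [1.0, -0.001, 0.0], [0.0, -0.0, -1.0]]
wrist_force: [1.2, 0.1, 0.0]
gripper_width: 85.4
grip_force: 0.0
[ 117.53776874 -511.65041867  231.2829848 ] [[ 0.001  1.    -0.   ]
 [ 1.    -0.001  0.   ]
 [ 0.    -0.    -1.   ]] [-7.70626319e+01  1.48991487e+01 -7.91266031e+00  6.71924129e+01
  5.10010832e-04  1.29927467e+01]
```

The crop confirms it: the middle bowl (crop 228,113) has no seal, and its neighbours at (77,97) and (361,130) do. Bowl foot is at about (532,124,105), the stamp at about (455,-233) and the pad centre near (464,-261). Moving above the stamp.

```bash
python3 -m crank '[[0,0,0,0.557,0.675,0,1],[0,0,0,0.557,0.675,0,1],[0,0,0,0.557,0.675,0,1],[0,0,0,0.557,0.675,0,1],[0,0,0,0.557,0.675,0,1],[0,0,0,0.557,0.675,0,1],[0,0,0,0.557,0.675,0,1],[0,0,0,0.557,0.675,0,1],[0,0,0,0.557,0.675,0,1],[0,0,0,0.557,0.675,0,1],[0,0,0,0,0,0.7,1],[0,0,0,0,0,0.7,1],[0,0,0,0,0,0.6,1],[0,0,0,0,0,0,1],[0,0,0,0,0,0,1]]'; python3 - <<'E'
from h import *
o=observe();print(o["eef_pos"].round(1),o["joints"].round(1))
for n in("side","top"):
    f=grab_frame(n);C=cloud(f)
    for t in("stamp","head_top"):print(n,t,[(round(d["p"],2),world(f,d["at"]).round(1)) for d in pinpoint(f,t)][:2])
    for d in silhouettes(f,"stamp")[:1]:
        m=d["mask"];ys,xs=np.where(m);print(d["p"],xs.min(),xs.max(),ys.min(),ys.max())
    if n=="side":
        # blue barrel axis by ray: base disc & barrel column mid
        hsv=cv2.cvtColor(f["color"],cv2.COLOR_BGR2HSV)
        bl=(hsv[...,0]>105)&(hsv[...,0]<130)&(hsv[...,1]>150)
        ys,xs=np.where(bl&(C[...,1]<-180)&(C[...,1]>-280));print("blue",xs.min(),xs.max(),ys.min(),ys.max())
    m=(np.hypot(C[...,0]-455,C[...,1]+233)<25)
    b=f["color"].astype(int);og=m&(b[...,2]>150)&(b[...,0]<90)&(b[...,1]<190)&(C[...,2]>60)
    print("orange",C[og].mean(0).round(1),C[og].min(0).round(1),C[og].max(0).round(1),og.sum())
f=grab_frame("side");cv2.imwrite("pics/s2.png",cv2.resize(f["color"][100:280,270:510],None,fx=3,fy=3))
E
```

```text
t: 5.3
eef_pos: [455.8, -233.6, 132.3]
ee_rot: [[0.001, 1.0, 0.001], [1.0, -0.001, -0.001], [-0.001, 0.001, -1.0]]
wrist_force: [-0.3, -1.1, 0.2]
gripper_width: 85.7
grip_force: 0.0
[ 455.8 -233.6  132.3] [-27.1  17.3 -20.1  52.5   0.   62.9]
side stamp [(0.87, array([ 453.4, -227.7,    7.1]))]
side head_top [(0.61, array([ 458.7, -234.6,   86.9]))]
0.9 365 384 198 237
blue 367 384 208 236
orange [ 455.  -224.9   82.5] [ 441.3 -243.9   72.9] [ 468.5 -213.7   87.9] 115
top stamp []
top head_top [(0.53, array([ 449.4, -236. ,   88.4]))]
0.76 394 410 277 295
orange [ 454.  -226.9   86.7] [ 441.7 -235.    81.7] [ 468.7 -218.7   90.4] 84
```

View pics/s2.png

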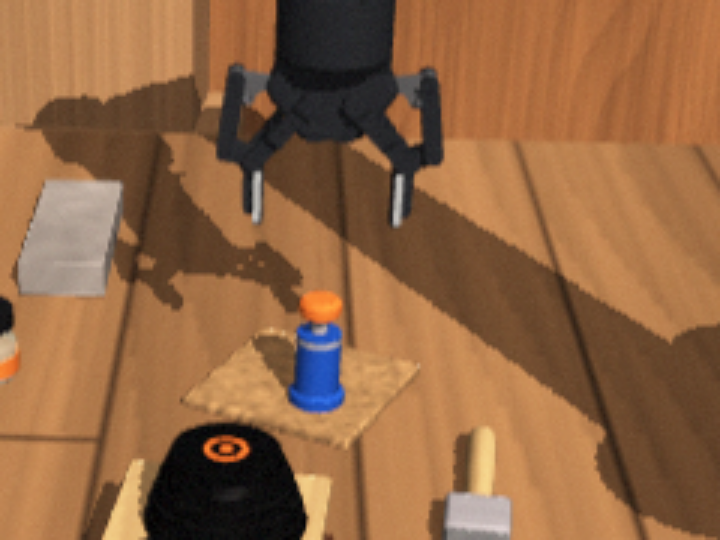

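Fingers straddle the stamp (head at crop 320,305) with good clearance. Going down to grasp.

```bash
python3 -m crank '[[0,0,0,0.04,0,0.4,1],[0,0,0,0,0,0.4,1],[0,0,0,0,0,0.4,1],[0,0,0,0,0,0.4,1],[0,0,0,0,0,0.3,1],[0,0,0,0,0,0.226,1],[0,0,0,0,0,0,1],[0,0,0,0,0,0,-0.2],[0,0,0,0,0,0,-0.6],[0,0,0,0,0,0,-1],[0,0,0,0,0,0,-1],[0,0,0,0,0,0,-1],[0,0,0,0,0,0,-1]]' 40; python3 -c "
from h import *
f=grab_frame('side');cv2.imwrite('pics/s3.png',cv2.resize(f['color'][130:270,290:470],None,fx=4,fy=4))"
```

```text
t: 7.38
eef_pos: [455.7, -231.5, 25.7]
ee_rot: [[0.0, 1.0, 0.001], [1.0, -0.0, -0.0], [-0.0, 0.001, -1.0]]
wrist_force: [0.2, 0.2, 5.9]
gripper_width: 30.4
grip_force: 39.5
```

View pics/s3.png

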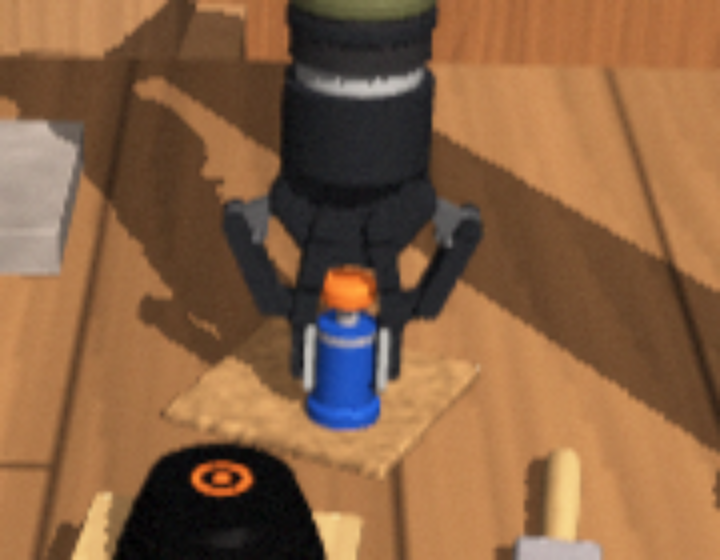

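Stamp is gripped squarely by the barrel (crop 345,360). Lifting and carrying it over the plain bowl.

```bash
python3 -m crank '[[0,0,0,0,0,-0.2,-1],[0,0,0,0,0,-0.4,-1],[0,0,0,0,0,-0.6,-1],[0,0,0,0,0,-0.6,-1],[0,0,0,0,0,-0.6,-1],[0,0,0,0,0,-0.6,-1],[0,0,0,0,0,-0.4,-1],[0,0,0,0,0,-0.2,-1]]' && python3 -m crank '[[0,0,0,0.311,0.053,0,-1],[0,0,0,0.5,0.1,0,-1],[0,0,0,0.7,0.153,0,-1],[0,0,0,0.7,0.153,0,-1],[0,0,0,0.7,0.153,0,-1],[0,0,0,0.7,0.153,0,-1],[0,0,0,0.7,0.153,0,-1],[0,0,0,0.7,0.153,0,-1],[0,0,0,0.7,0.153,0,-1],[0,0,0,0.6,0.153,0,-1],[0,0,0,0.5,0.153,0,-1],[0,0,0,0.3,0.102,0,-1],[0,0,0,0,0,0,-1],[0,0,0,0,0,0,-1],[0,0,0,0,0,0,-1]]'; cat > m.py <<'E'
from h import *
o=observe();e=o["eef_pos"];print(o["t"],e.round(1),np.array(o["ee_rot"]).round(3).tolist(),np.array(o["joints"]).round(1),np.array(o["wrist_force"]).round(1))
import sys
for n in("side","top"):
    f=grab_frame(n);C=cloud(f);hsv=cv2.cvtColor(f["color"],cv2.COLOR_BGR2HSV)
    for t in("stamp","head_top"):print(n,t,[(round(d["p"],2),world(f,d["at"]).round(1)) for d in pinpoint(f,t)][:1])
    near=np.hypot(C[...,0]-e[0],C[...,1]-e[1])<30
    bl=near&(hsv[...,0]>105)&(hsv[...,0]<130)&(hsv[...,1]>150)
    og=near&(hsv[...,0]<18)&(hsv[...,1]>170)&(hsv[...,2]>120)&(C[...,2]>110)
    for nm,m in(("blue",bl),("orange",og)):
        if m.sum()>8:print(n,nm,m.sum(),C[m].mean(0).round(1),np.percentile(C[m],2,axis=0).round(1),np.percentile(C[m],98,axis=0).round(1))
cv2.imwrite(f"pics/{sys.argv[1]}.png",cv2.resize(grab_frame("side")["color"][130:390,200:440],None,fx=2.3,fy=2.3))
E
python3 m.py s4
```

```text
t: 8.43
eef_pos: [455.1, -231.3, 206.0]
ee_rot: [[0.0, 1.0, 0.001], [1.0, -0.0, -0.0], [-0.0, 0.001, -1.0]]
wrist_force: [0.3, -0.2, -2.2]
gripper_width: 30.6
grip_force: 39.9
t: 10.3
eef_pos: [536.4, 123.4, 205.0]
ee_rot: [[0.001, 1.0, -0.0], [1.0, -0.001, -0.0], [-0.0, -0.0, -1.0]]
wrist_force: [0.4, 1.1, -2.6]
gripper_width: 30.6
grip_force: 39.9
10.3 [536.4 123.4 205. ] [[0.001, 1.0, -0.0], [1.0, -0.001, -0.0], [-0.0, -0.0, -1.0]] [ 13.   18.1  -7.4  64.6  -0.  103. ] [ 0.4  1.1 -2.6]
side stamp [(0.73, array([534.4, 122.3, 185.3]))]
side head_top [(0.53, array([539.1, 122.4, 264.4]))]
side blue 819 [534.8 134.  212.3] [518.5 116.2 187.1] [551.2 141.9 241.1]
side orange 252 [535.4 129.6 262.5] [522.9 113.1 255. ] [548.1 138.4 266.5]
top stamp [(0.6, array([535.8, 120.2, 184.1]))]
top head_top []
top blue 122 [532.9 109.  199.9] [519.3 103.  104.2] [554.1 123.1 240.7]
```

View pics/s4.png

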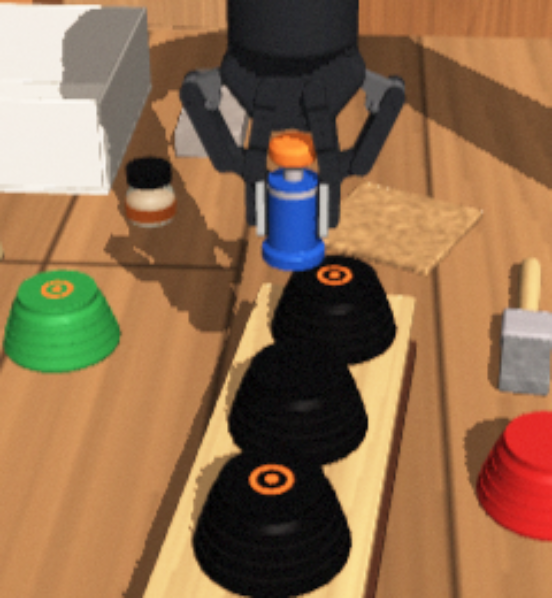

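Stamp hangs straight above the middle bowl. Small x correction (-3 mm), then down to a few mm above the foot.

```bash
python3 -m crank '[[0,0,0,0.02,-0.065,0.2,-1],[0,0,0,0,0,0.3,-1],[0,0,0,0,0,0.3,-1],[0,0,0,0,0,0.3,-1],[0,0,0,0,0,0.2,-1],[0,0,0,0,0,0.15,-1],[0,0,0,0,0,0.09,-1],[0,0,0,0,0,0,-1],[0,0,0,0,0,0,-1],[0,0,0,0,0,0,-1]]'; python3 m.py s5;python3 -m crank '[[0,0,0,0,0,0.03,-1],[0,0,0,0,0,0.03,-1],[0,0,0,0,0,0,-1],[0,0,0,0,0,0,-1]]'
```

```text
t: 11.9
eef_pos: [533.9, 125.4, 128.5]
ee_rot: [[0.0, 1.0, 0.001], [1.0, -0.0, 0.0], [0.0, 0.001, -1.0]]
wrist_force: [0.5, -0.1, -1.9]
gripper_width: 30.4
grip_force: 39.9
11.9 [533.9 125.4 128.5] [[0.0, 1.0, 0.001], [1.0, -0.0, 0.0], [0.0, 0.001, -1.0]] [ 13.2  20.7 -15.5  53.8   0.  103.2] [ 0.5 -0.1 -1.9]
side stamp [(0.79, array([533.4, 127.2, 106.1]))]
side head_top [(0.73, array([537.8, 124.5, 187.6]))]
side blue 774 [532.5 135.7 136. ] [514.9 117.1 109.3] [549.5 144.1 164.8]
side orange 233 [533.  131.6 186.9] [520.9 117.1 179.6] [545.5 140.4 200.4]
top stamp [(0.59, array([530.2, 124.1, 113.4]))]
top head_top []
top blue 89 [529.2 109.4 124.1] [516.2 104.4 103.3] [546.3 115.9 152.3]
t: 12.75
eef_pos: [533.5, 125.3, 124.9]
ee_rot: [[0.0, 1.0, -0.0], [1.0, -0.0, -0.0], [-0.0, -0.0, -1.0]]
wrist_force: [-0.4, -0.4, -1.9]
gripper_width: 30.5
grip_force: 39.9
```

View pics/s5.png

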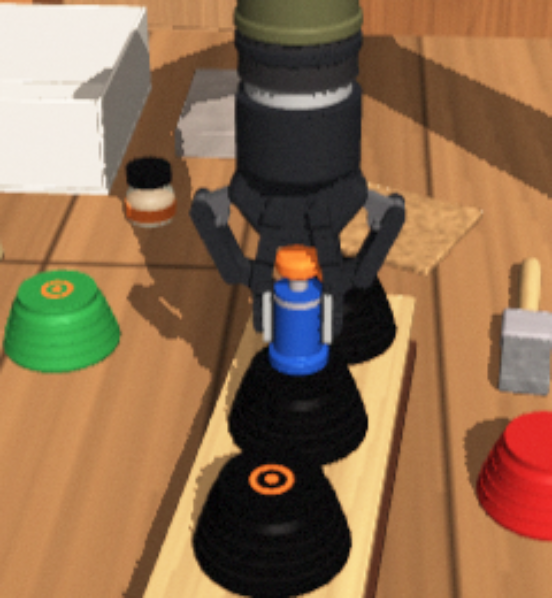

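Stamp (crop 299,360) is centred on the middle bowl (298). Touching down gently.

```bash
python3 -m crank '[[0,0,0,0,0,0.02,-1],[0,0,0,0,0,0,-1],[0,0,0,0,0,0,-1]]' | grep -E "eef|wrist"; python3 -m crank '[[0,0,0,0,0,0.02,-1],[0,0,0,0,0,0,-1],[0,0,0,0,0,0,-1]]'| grep -E "eef|wrist"; python3 -m crank '[[0,0,0,0,0,0.01,-1],[0,0,0,0,0,0,-1],[0,0,0,0,0,0,-1]]'| grep -E "eef|wrist"
```

```text
eef_pos: [533.5, 125.3, 124.0]
wrist_force: [-0.1, -0.3, -1.7]
eef_pos: [533.5, 125.3, 123.0]
wrist_force: [0.5, -0.1, -1.2]
eef_pos: [533.6, 125.3, 122.7]
wrist_force: [-0.1, 0.2, -0.3]
```

```bash
python3 -m crank '[[0,0,0,0,0,0.006,-1],[0,0,0,0,0,0,-1],[0,0,0,0,0,0,-0.2],[0,0,0,0,0,0,0],[0,0,0,0,0,0,0.2],[0,0,0,0,0,0,0.4],[0,0,0,0,0,0,0.6],[0,0,0,0,0,0,0.8],[0,0,0,0,0,0,1],[0,0,0,0,0,0,1],[0,0,0,0,0,0,1]]'; python3 m.py s6
```

```text
t: 15.25
eef_pos: [533.5, 125.3, 122.2]
ee_rot: [[0.0, 1.0, 0.0], [1.0, -0.0, 0.0], [0.0, 0.0, -1.0]]
wrist_force: [-0.1, 0.2, -0.7]
gripper_width: 85.3
grip_force: 0.0
15.25 [533.5 125.3 122.2] [[0.0, 1.0, 0.0], [1.0, -0.0, 0.0], [0.0, 0.0, -1.0]] [ 13.2  21.  -16.   53.    0.  103.2] [-0.1  0.2 -0.7]
side stamp [(0.97, array([531.4, 125.9, 103.3]))]
side head_top [(0.79, array([535.6, 123.7, 181.8]))]
side blue 785 [532.  135.5 129.3] [514.6 116.5 102.7] [549.9 144.5 158.4]
side orange 252 [532.3 131.2 180.4] [518.4 117.1 172.7] [545.8 139.5 194.3]
top stamp [(0.52, array([532.9, 122.2, 104.3]))]
top head_top []
top blue 103 [525.8 111.4 117.1] [512.3 104.1 103.1] [544.7 123.4 142.4]
```

View pics/s6.png

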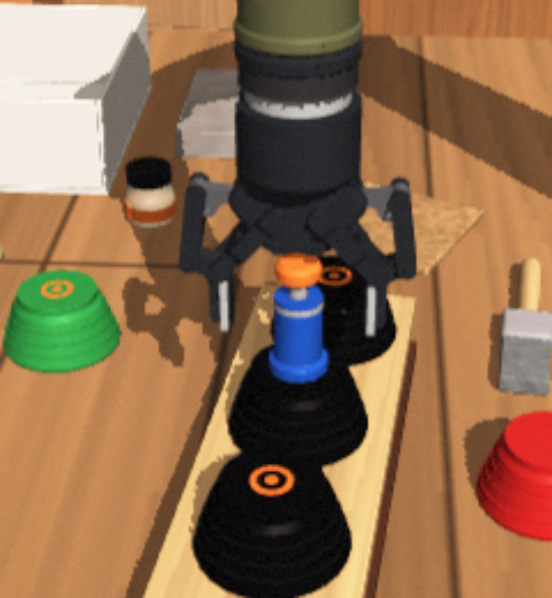

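Stamp stands free and square (base crop 299,370). Raising, shutting the fingers above the head.

```bash
python3 -m crank '[[0,0,0,0,0,-0.1,1],[0,0,0,0,0,-0.3,1],[0,0,0,0,0,-0.5,1],[0,0,0,0,0,-0.5,1],[0,0,0,0,0,-0.4,1],[0,0,0,0,0,0,-1],[0,0,0,0,0,0,-1],[0,0,0,0,0,0,-1],[0,0,0,0,0,0,-1],[0,0,0,0,0,0,-1],[0,0,0,0,0,0,-1],[0,0,0,0,0,0,-1],[0,0,0,0,0,0,-1]]' 30; python3 m.py s7; python3 -m crank '[[0,0,0,0,0,0.2,-1],[0,0,0,0,0,0.2,-1],[0,0,0,0,0,0.08,-1],[0,0,0,0,0,0,-1],[0,0,0,0,0,0,-1]]'
```

```text
t: 17.23
eef_pos: [533.6, 125.3, 212.2]
ee_rot: [[0.0, 1.0, 0.0], [1.0, -0.0, 0.0], [0.0, 0.0, -1.0]]
wrist_force: [0.6, -0.0, 0.2]
gripper_width: 0.3
grip_force: 0.0
17.225 [533.6 125.3 212.2] [[0.0, 1.0, 0.0], [1.0, -0.0, 0.0], [0.0, 0.0, -1.0]] [ 13.2  17.6  -6.9  65.4   0.  103.2] [ 0.6 -0.   0.2]
side stamp [(0.73, array([533. , 127. , 101.1]))]
side head_top [(0.87, array([535.8, 125.4, 178.1]))]
side blue 791 [532.  135.2 129.1] [514.5 115.1 102.8] [550.4 144.4 158.4]
side orange 249 [532.2 130.4 179.9] [518.4 114.8 172.7] [545.7 139.6 183.9]
top stamp [(0.82, array([534. , 120.6, 104.7]))]
top head_top [(0.61, array([529.3, 124.4, 185.7]))]
top blue 164 [526.1 114.9 120.2] [512.2 104.4 101.9] [548.9 137.4 158.9]
top orange 57 [529.4 117.7 191.5] [511.8 110.4 178.8] [545.3 133.4 264.1]
t: 18.2
eef_pos: [533.7, 125.3, 188.3]
ee_rot: [[0.0, 1.0, 0.0], [1.0, -0.0, 0.0], [0.0, 0.0, -1.0]]
wrist_force: [-0.2, 0.4, -0.3]
gripper_width: -0.3
grip_force: 0.0
```

View pics/s7.png

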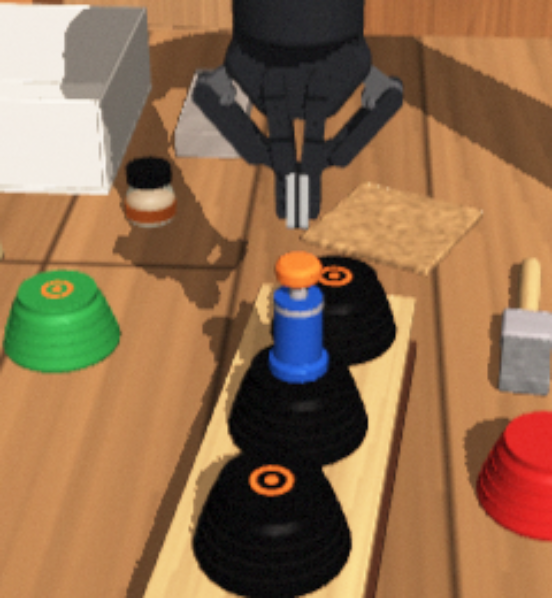

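Shut tips are centred over the head. Pressing in small steps, watching force.

```bash
python3 -m crank '[[0,0,0,0,0,0.05,-1],[0,0,0,0,0,0.05,-1],[0,0,0,0,0,0.03,-1],[0,0,0,0,0,0,-1]]' | grep -E "eef|wrist"; python3 -m crank '[[0,0,0,0,0,0.05,-1],[0,0,0,0,0,0.05,-1],[0,0,0,0,0,0,-1]]'| grep -E "eef|wrist"; python3 -m crank '[[0,0,0,0,0,0.05,-1],[0,0,0,0,0,0.03,-1],[0,0,0,0,0,0,-1]]'| grep -E "eef|wrist"
```

```text
eef_pos: [533.8, 125.4, 182.0]
wrist_force: [0.2, -0.5, 2.8]
eef_pos: [533.8, 125.4, 176.8]
wrist_force: [-0.2, 0.1, 5.0]
eef_pos: [533.8, 125.4, 173.1]
wrist_force: [-0.2, -0.4, 6.9]
```

```bash
python3 -m crank '[[0,0,0,0,0,0.05,-1],[0,0,0,0,0,0.05,-1],[0,0,0,0,0,0,-1]]' | grep -E "eef|wrist"; python3 -m crank '[[0,0,0,0,0,0.04,-1],[0,0,0,0,0,0,-1],[0,0,0,0,0,0,-1]]'| grep -E "eef|wrist"; python3 -m crank '[[0,0,0,0,0,0.03,-1],[0,0,0,0,0,0,-1],[0,0,0,0,0,0,-1]]'| grep -E "eef|wrist"
```

```text
eef_pos: [533.9, 125.3, 168.4]
wrist_force: [-0.6, 0.8, 8.1]
eef_pos: [533.9, 125.4, 166.7]
wrist_force: [-1.3, -0.4, 7.6]
eef_pos: [533.9, 125.4, 165.3]
wrist_force: [-1.6, 0.1, 8.8]
```

```bash
python3 -m crank '[[0,0,0,0,0,0.04,-1],[0,0,0,0,0,0,-1],[0,0,0,0,0,0,-1]]'| grep -E "eef|wrist"; python3 -m crank '[[0,0,0,0,0,0.03,-1],[0,0,0,0,0,0,-1],[0,0,0,0,0,0,-1]]'| grep -E "eef|wrist"; python3 m.py s8
```

```text
eef_pos: [533.9, 125.4, 163.6]
wrist_force: [-2.1, 0.0, 10.8]
eef_pos: [534.0, 125.4, 162.3]
wrist_force: [-2.1, 0.1, 12.3]
21.325 [534.  125.4 162.3] [[0.0, 1.0, 0.002], [1.0, -0.0, 0.0], [0.0, 0.002, -1.0]] [ 13.2  19.3 -12.3  58.4   0.  103.2] [-2.1  0.1 12.3]
side stamp [(0.9, array([532.3, 125.7,  94.4]))]
side head_top [(0.51, array([535.8, 123.9, 159.7]))]
side blue 694 [532.1 136.5 116. ] [514.5 120.   92.6] [550.9 144.5 147.8]
side orange 165 [532.  133.7 157.5] [519.4 121.8 151.2] [545.9 139.9 166.1]
top stamp [(0.54, array([530.1, 123.3,  93.1]))]
top head_top [(0.36, array([530.3, 123.2, 161.9]))]
top blue 128 [526.  114.1 105.9] [511.  104.3  92.4] [549.  132.2 131.7]
top orange 40 [526.5 115.7 163.4] [517.3 110.5 157.3] [537.2 124.8 188. ]
```

View pics/s8.png

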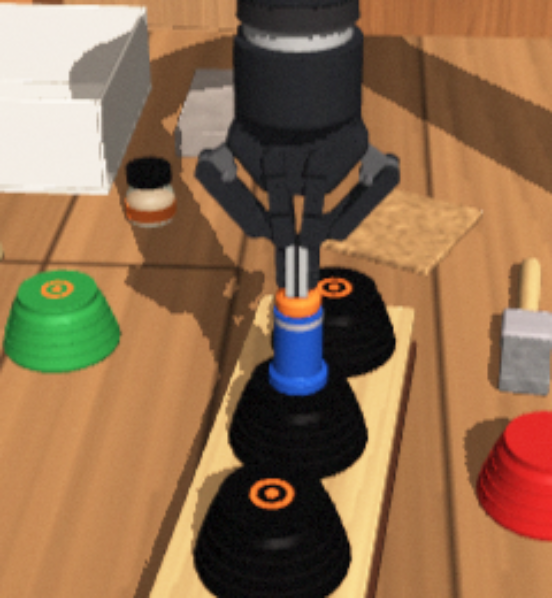

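Head is down (orange crop 299,302, no stem showing), stamp upright, and the force slope is now about 1.2 N/mm, meaning it is on its stop. Board is down about 10 mm. 1 mm more for margin, hold, then retract gently.

```bash
python3 -m crank '[[0,0,0,0,0,0.02,-1],[0,0,0,0,0,0,-1],[0,0,0,0,0,0,-1],[0,0,0,0,0,0,-1],[0,0,0,0,0,0,-1],[0,0,0,0,0,0,-1],[0,0,0,0,0,0,-1],[0,0,0,0,0,0,-1]]'; python3 -m crank '[[0,0,0,0,0,-0.05,-1],[0,0,0,0,0,-0.08,-1],[0,0,0,0,0,-0.08,-1],[0,0,0,0,0,-0.08,-1],[0,0,0,0,0,-0.08,-1],[0,0,0,0,0,-0.1,-1],[0,0,0,0,0,-0.2,-1],[0,0,0,0,0,-0.35,-1],[0,0,0,0,0,0,1],[0,0,0,0,0,0,1],[0,0,0,0,0,0,1],[0,0,0,0,0,0,1],[0,0,0,0,0,0,1],[0,0,0,0,0,0,1],[0,0,0,0,0,0,1]]'; python3 m.py s9
```

```text
t: 22.68
eef_pos: [534.0, 125.4, 161.5]
ee_rot: [[0.0, 1.0, 0.002], [1.0, -0.0, 0.001], [0.001, 0.002, -1.0]]
wrist_force: [-2.4, 0.6, 12.2]
gripper_width: 0.2
grip_force: 6.5
t: 24.55
eef_pos: [533.5, 125.3, 210.7]
ee_rot: [[0.0, 1.0, -0.0], [1.0, -0.0, 0.0], [0.0, -0.0, -1.0]]
wrist_force: [0.1, -0.1, 0.2]
gripper_width: 85.6
grip_force: 0.0
24.55 [533.5 125.3 210.7] [[0.0, 1.0, -0.0], [1.0, -0.0, 0.0], [0.0, -0.0, -1.0]] [ 13.2  17.7  -7.1  65.2   0.  103.2] [ 0.1 -0.1  0.2]
side stamp [(0.69, array([532.5, 120.9,  56.3]))]
side head_top [(0.68, array([536.1, 122.3, 184.5]))]
side blue 788 [532.2 135.3 129.3] [514.7 116.7 102.6] [550.7 144.1 158.4]
side orange 245 [532.3 130.5 180. ] [518.4 114.4 172.7] [545.6 140.4 183.7]
top stamp [(0.64, array([530.3, 123.5, 104.4]))]
top head_top [(0.5, array([530.4, 123.1, 181.1]))]
top blue 159 [525.9 115.1 121. ] [512.3 104.6 101.5] [548.6 137.2 159.6]
top orange 48 [531.2 117.8 184.2] [518.1 110.4 177.9] [545.4 131.9 192.7]
```

Pressed home and sprung back; the stamp hasn't moved. Regrasp and lift.

```bash
python3 -m crank '[[0,0,0,0,0,0.3,1],[0,0,0,0,0,0.4,1],[0,0,0,0,0,0.4,1],[0,0,0,0,0,0.3,1],[0,0,0,0,0,0.2,1],[0,0,0,0,0,0.14,1],[0,0,0,0,0,0,1],[0,0,0,0,0,0,-0.2],[0,0,0,0,0,0,-0.6],[0,0,0,0,0,0,-1],[0,0,0,0,0,0,-1],[0,0,0,0,0,0,-1],[0,0,0,0,0,0,-1]]' 40; python3 -m crank '[[0,0,0,0,0,-0.1,-1],[0,0,0,0,0,-0.2,-1],[0,0,0,0,0,-0.4,-1],[0,0,0,0,0,-0.5,-1],[0,0,0,0,0,-0.4,-1],[0,0,0,0,0,-0.1,-1],[0,0,0,0,0,0,-1],[0,0,0,0,0,0,-1]]'; python3 m.py s10
```

```text
t: 26.52
eef_pos: [533.6, 125.3, 123.8]
ee_rot: [[0.0, 1.0, 0.0], [1.0, -0.0, 0.0], [0.0, 0.0, -1.0]]
wrist_force: [0.6, 1.1, 0.1]
gripper_width: 30.2
grip_force: 40.7
t: 27.52
eef_pos: [532.8, 125.1, 207.7]
ee_rot: [[0.0, 1.0, -0.002], [1.0, -0.0, -0.0], [-0.0, -0.002, -1.0]]
wrist_force: [-0.2, 0.1, -1.6]
gripper_width: 30.3
grip_force: 40.6
27.525 [532.8 125.1 207.7] [[0.0, 1.0, -0.002], [1.0, -0.0, -0.0], [-0.0, -0.002, -1.0]] [ 13.2  17.8  -7.4  64.9   0.  103.2] [-0.2  0.1 -1.6]
side stamp [(0.93, array([527.8, 125.4, 185.7]))]
side head_top [(0.56, array([536.9, 124.1, 265.1]))]
side blue 838 [531.4 135.6 213.1] [514.9 118.1 187.7] [548.  143.8 241.5]
side orange 256 [531.8 131.1 263. ] [518.9 114.9 255.7] [544.9 139.6 266.9]
top stamp [(0.5, array([532.6, 122.7, 188.5]))]
top head_top []
top blue 127 [528.5 110.8 200.2] [515.3 104.4 103.9] [546.4 125.7 244.1]
```

```bash
python3 -m crank '[[0,0,0,-0.3,-0.107,0,-1],[0,0,0,-0.5,-0.107,0,-1],[0,0,0,-0.7,-0.107,0,-1],[0,0,0,-0.7,-0.107,0,-1],[0,0,0,-0.7,-0.107,0,-1],[0,0,0,-0.7,-0.107,0,-1],[0,0,0,-0.7,-0.107,0,-1],[0,0,0,-0.7,-0.107,0,-1],[0,0,0,-0.7,-0.107,0,-1],[0,0,0,-0.7,-0.107,0,-1],[0,0,0,-0.6,-0.107,0,-1],[0,0,0,-0.4,-0.107,0,-1],[0,0,0,-0.3,-0.107,0,-1],[0,0,0,0,0,0,-1],[0,0,0,0,0,0,-1]]' && python3 -m crank '[[0,0,0,0,0,0.3,-1],[0,0,0,0,0,0.5,-1],[0,0,0,0,0,0.6,-1],[0,0,0,0,0,0.6,-1],[0,0,0,0,0,0.5,-1],[0,0,0,0,0,0.4,-1],[0,0,0,0,0,0.3,-1],[0,0,0,0,0,0.2,-1],[0,0,0,0,0,0.06,-1],[0,0,0,0,0,0,-1],[0,0,0,0,0,0,-1],[0,0,0,0,0,0,-1]]'; python3 -c "
from h import *
f=grab_frame('side');cv2.imwrite('pics/s11.png',cv2.resize(f['color'][130:270,290:470],None,fx=4,fy=4))"
```

```text
t: 29.75
eef_pos: [463.8, -259.2, 208.7]
ee_rot: [[-0.0, 1.0, -0.0], [1.0, 0.0, 0.001], [0.001, -0.0, -1.0]]
wrist_force: [0.3, 0.4, -1.9]
gripper_width: 30.9
grip_force: 40.5
t: 31.25
eef_pos: [464.3, -260.0, 36.3]
ee_rot: [[0.0, 1.0, 0.001], [1.0, -0.0, -0.001], [-0.001, 0.001, -1.0]]
wrist_force: [-0.6, -0.3, -2.8]
gripper_width: 30.4
grip_force: 40.5
```

View pics/s11.png

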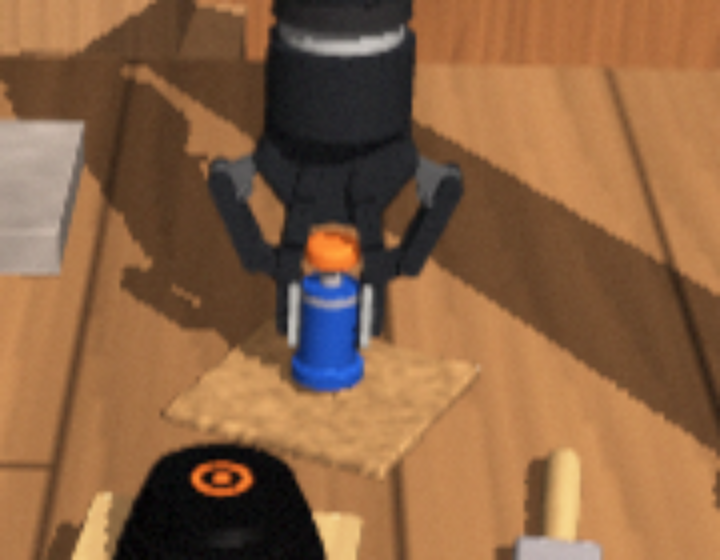

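Stamp is about 10 mm above the pad's middle (base crop 327,375; pad corners 165–480, 325–475). Lowering to contact.

```bash
python3 -m crank '[[0,0,0,0,0,0.06,-1],[0,0,0,0,0,0.06,-1],[0,0,0,0,0,0.03,-1],[0,0,0,0,0,0,-1],[0,0,0,0,0,0,-1]]'| grep -E "eef|wrist";python3 -m crank '[[0,0,0,0,0,0.02,-1],[0,0,0,0,0,0,-1],[0,0,0,0,0,0,-1]]'| grep -E "eef|wrist";python3 -m crank '[[0,0,0,0,0,0.01,-1],[0,0,0,0,0,0,-1],[0,0,0,0,0,0,-1]]'| grep -E "eef|wrist"
```

```text
eef_pos: [463.9, -259.7, 28.2]
wrist_force: [-0.5, -0.6, -1.5]
eef_pos: [464.1, -259.8, 27.9]
wrist_force: [-1.8, 0.5, 5.4]
eef_pos: [464.0, -259.8, 27.8]
wrist_force: [-1.9, 1.3, 9.4]
```

Contact. Releasing and retreating upward.

```bash
python3 -m crank '[[0,0,0,0,0,-0.01,-1],[0,0,0,0,0,-0.005,-1],[0,0,0,0,0,0,-0.2],[0,0,0,0,0,0,0],[0,0,0,0,0,0,0.2],[0,0,0,0,0,0,0.4],[0,0,0,0,0,0,0.7],[0,0,0,0,0,0,1],[0,0,0,0,0,0,1],[0,0,0,0,0,0,1],[0,0,0,0,0,-0.2,1],[0,0,0,0,0,-0.4,1],[0,0,0,0,0,-0.6,1],[0,0,0,0,0,-0.6,1],[0,0,0,0,0,-0.6,1],[0,0,0,0,0,-0.4,1],[0,0,0,0,0,0,1],[0,0,0,0,0,0,1],[0,0,0,0,0,0,1]]'; python3 - <<'E'
from h import *
f=grab_frame('side');cv2.imwrite('pics/s12.png',f["color"])
for t in("stamp","bowl_blank","bowl_marked_a","head_top","pad"):print(t,[(round(d["p"],2),world(f,d["at"]).round(1)) for d in pinpoint(f,t)][:3])
E
```

```text
t: 35.05
eef_pos: [463.1, -259.3, 166.3]
ee_rot: [[0.0, 1.0, -0.002], [1.0, -0.0, 0.001], [0.001, -0.002, -1.0]]
wrist_force: [-0.7, 0.6, 0.2]
gripper_width: 85.3
grip_force: 0.0
stamp [(0.82, array([ 465. , -258. ,    9.4]))]
bowl_blank [(0.83, array([358.7, 124.4,  -4.2])), (0.65, array([531.5, 121.2,  57.3])), (0.59, array([ 465.5, -265.8,   -2.1]))]
bowl_marked_a [(0.88, array([542.6, 244.6,  54.7])), (0.6, array([513.1,   6.9,  51.3])), (0.56, array([736.7, -53.6,  -3.5]))]
head_top [(0.68, array([ 467.8, -258.8,   87.4]))]
pad [(0.86, array([ 466.6, -262.9,   -3. ]))]
```

View pics/s12.png

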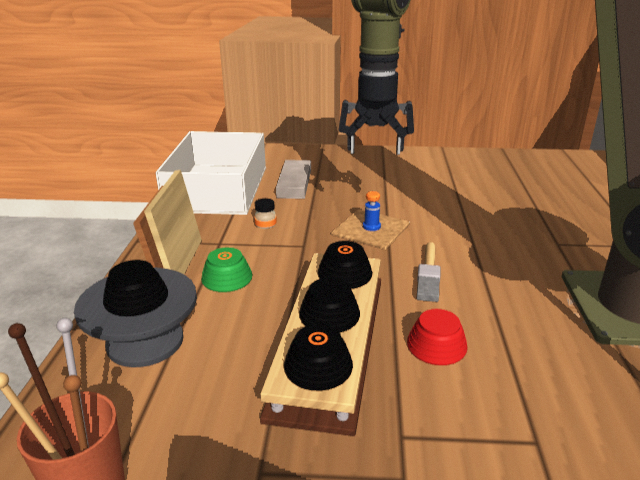

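Stamp stands upright mid-pad (372,212), the bowls at (345,262), (330,305) and (318,355) have not moved, the jar at (264,213) is standing and the gripper is clear.

```bash
python3 -c "
from bench import finish_job
print(finish_job())"
```

```text
the job is handed in; nothing more can be done
None
```

The job is handed in with no verdict returned: the stamp stood free on the plain bowl, its head was pressed home at about 12 N and held for over half a second, and it is back upright on the pad with bowls and jar undisturbed.

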